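Tuck a gel board's end dam under its cover flap and hold it flat

TASK

Wet the gel board by pressing the nozzle cap of the clamped spray bottle beside it fully down and letting it come back up. Then slide the flat leaf of the L-shaped metal end dam, squarely and centrally, under the free edge of the board's grey cover flap, so that 2 to 3 cm of leaf lies under it, without lifting the flap or knocking the tip rack or the jar aside. Finish while still holding the dam there, pressed flat on the board with about 10 N: do not let go.

Things in the scene. Friction and masses are not known exactly. Their poses are not given: they have to be found in the camera images.
- board: White fixed gel board, 240 (x) x 220 (y) mm; top face 20 mm above its origin (centre of the underside, on the bench). Its x axis points from the open near end to the flap's hinge. The grey cover flap laps over the far part, from x = 20 mm (free edge) to x = 102 mm (hinge), 200 mm wide; hinge bar 36 mm high. Between board top and flap is a slot 9 mm high, open towards -x
- flap_edge (a point): Middle of the lower corner of the cover flap's free edge when shut: board frame (20, 0, 29) mm; fixed to the board. The flap is 4 mm thick and lies on two 9 mm high side rails on the board (x = 20 to 120 mm, inner faces at y = +-92 mm)
- flap (a joint): Angle of the cover flap, rad: 0 shut (resting by its own weight, 0.12 kg), grows as its free edge lifts; about 0.8 mm of edge lift per 0.01 rad. Lifted beyond 0.06 counts as a fault
- dam_rib (a point): Loose end dam, steel L-section, 0.10 to 0.21 kg: flat leaf 80 (x) x 130 (y) x 4 mm, lying on the bench, with an upright rib along one long edge, 10 mm thick (x), 130 mm long (y), top 38 mm above the underside. This point: middle of the rib, 19 mm above the underside, the place to pinch, across x. Dam axes: x from the rib to the leaf's free edge, z up
- dam_edge (a point): Middle of the dam leaf's free long edge (the edge to tuck), at half its thickness: 75 mm in +x and 17 mm below dam_rib in the dam's axes
- cap_top (a point): Centre of the top of the nozzle cap of the white spray bottle: grey disc, 32 mm diameter, 168 mm above the bench when up; moves with the cap. The bottle (66 mm diameter) is fixed in a holder 78 mm square beside the board on its +y side; its short spout points to the board
- cap (a joint): Downward travel of the nozzle cap, m: 0 up, 0.008 fully down; sprung, about 2 N at the start and 5 N fully down. A press counts once it passes 0.006, and it is back up below 0.002
- tip_rack: Bystander: blue pipette-tip rack 85 x 120 x 47 mm, loose, on the dam's side of the bench (the two may swap places); origin at the centre of its underside
- jar: Bystander: small white jar, 52 mm diameter, 75 mm high, loose, behind the board's hinge end; origin at the centre of its underside

How it is judged:
On the way, in this order (a step that is already met when the one before it is completed fails the run):
1. the nozzle cap is pressed down (value of joint cap above 0.006 m), for 0.05 s.
2. the cap has come back up (value of joint cap below 0.002 m), for 0.1 s.
3. the dam's leaf edge is tucked under the flap, centred (x of dam_edge in the frame of board between 0.034 and 0.064 m and y of dam_edge in the frame of board between -0.02 and 0.02 m and z of dam_edge in the frame of board below 0.0265 m), for 0.2 s.
At the end, for the whole second after the job is handed in: Leaf edge 14 to 44 mm past the flap edge, within 20 mm of the centre line, square within 0.1 rad, flat within 0.05 rad; flap shut (below 0.03 rad); cap up; fingers still hold or press the dam, which bears on the board with 4 to 35 N and is still, through the last second (all of step 3 and angle between dam_rib's own z axis and vertical below 0.05 rad and angle between the x axis of dam_rib and the x axis of board, either way round below 0.1 rad and value of joint flap below 0.03 rad and contact force between dam and board between 4 and 35 N and contact force between the fingers and dam above 2 N and linear speed of dam below 0.02 m/s and value of joint cap below 0.002 m); the arm keeps its last pose, push and grip.
It fails at once if the cover flap is lifted (beyond 0.06 rad) (value of joint flap above 0.06 rad).
It fails at once if a bystander (tip rack, jar) is moved by more than 30 mm (distance of any of tip_rack, jar from where it was at the start of the episode above 0.03 m).
It also fails if it takes over 51 s, if anything falls off the work surface, if the arm or the gripper's body presses on something with over 40 N, if the wrist force passes 120 N, or if a joint passes its speed limit or range.

ROBOT

A 6-joint arm with a two-finger parallel gripper is mounted at the origin on the work surface. World frame = base frame: x ahead of the robot, y to its left, z up, the work surface at z = 0. Lengths are in m, angles in rad, forces in N, time in s.
With the tool pointing down it reaches from about 0.35 to 0.775 m from the base axis. Payload 5.5 kg.
Tool frame: the origin (TCP) lies midway between the tips of the shut fingers; the grasp point (between the pads) lies 19 mm behind it; z points along the fingers, y is the direction in which the jaws open and shut (so a half turn about z gives the same grasp; the last joint's range is limited). The gripper opens to 85 mm and grips with 20 to 120 N. Pads are 22 mm wide; open, the fingers measure 114 mm over their backs; the gripper's body (76 mm by 85 mm) begins 54 mm behind the grasp point. The pads swing forward as they close: fully open they stand 13 mm farther back than shut.
Start: joints at [1.174, 0.313, 0.046, 1.304, 0, 1.431], TCP at [0.146, 0.556, 0.231] pointing down, gripper open.
Joint ranges: [-2.76, 2.76], [-0.86, 1.69], [-1.03, 1.26], [-2.2, 2.34], [-1.47, 1.5], [-3.14, 3.14]. Speed limits (rad/s): [2.57, 2.57, 3.14, 3.14, 3.14, 3.14].

INTERFACE

Orientations are given as a unit quaternion [w, x, y, z].
In Python, from workcell import env gives the robot as it stands.
- The arm moves only by the shell command python3 -m creep 'ROWS' [OPENING] [FORCE]. ROWS is JSON, a list of rows, each a list of 6 numbers: the shift along the tool's x, y, z in m, then the turn, a rotation vector about the tool's x, y, z in degrees. A call has exactly 8 rows; each row is the pose to reach, as a shift and turn from the pose commanded when the call began, along the tool's axes at that moment; what a row does not reach only later rows make up. A row lasts 1/10 s, in which the tool goes at most 50 mm and 8.59 degrees, less where a joint would pass 70% of its speed; a pose out of reach is approached as far as the arm can. A call with a gripper value outside its range is refused whole. OPENING is the finger opening in m, from 0 to 0.0854, set as the call begins (- or left out, the last holds). The fingers move at their own pace and stop on an object; FORCE is the grip in N (left out, the last holds). Time passes only in rows, so rows that repeat a pose let the fingers close, or fill a call up. It gives the time, the measured TCP pose, the force and the opening at its end, in the units of the state.
- env.get_state(): the state, without advancing time (a new reading comes with each control period).
- env.read_camera(name): name is "side" or "top"; returns (picture, depth): 420x560x3 uint8, blue, green, red; 420x560 float32, m along the optical axis (not along the pixel's ray), 0 where there is no reading.
- env.camera_params(name): a dict with "fx", "fy", "cx", "cy" (pixels), "k1" (the pictures are not rectified: a ray, as slopes to the right and down, at radius r is drawn at 1 + k1 r^2 times it, then the intrinsics apply), "position" and "orientation" of the camera in the world. Camera axes: x right, y up, looking along -z (the intrinsics and any distortion apply to the point x, -y, -z); pixel columns grow to the right and rows downward; lengths in m; the calibration is good to about 2 mm. A picture is of the moment at which its call begins. camera_params takes no time and is no camera call.
- env.hand_in(): hands the job in, once; it reports no verdict.
The state is a dict: "clock": time; "joint_pos": joint angles; "qvel": joint speeds; "tau": joint torques, N m; "tcp_pos": TCP position; "orientation": TCP orientation; "wrist_force": force on the tool from outside, world axes, zero at the start; "ft_torque": the same for the moment, N m; "finger_gap": finger opening in m.
Only numpy, scipy, OpenCV 4.12 (cv2) and the standard library are available. Lean on these libraries where they do the work, as an engineer would, in place of code of your own. Each camera call takes 0.05 s, during which the arm holds its last target. There are 200 camera calls.

## Working session

There is one attempt and no reset: what is moved stays moved. The work goes in short steps, Python scripts to look and compute and a shell command to move; the robot and the scene stay as the last step left them, time stands still between calls to the robot, and variables do not carry over. Pictures are saved under pics/ and viewed, about 8 in all and at most 12, crops included, and the job is handed in when it is done.

```bash
mkdir -p pics; ls; python3 - <<'E'
from workcell import env
import cv2,numpy as np
s=env.get_state();print(s)
for n in("top","side"):
    p,d=env.read_camera(n);cv2.imwrite(f"pics/{n}0.png",p);np.save(f"{n}0.npy",d);print(n,env.camera_params(n))
E
```

```text
pics
{'clock': 0.0, 'joint_pos': array([1.17440927e+00, 3.13991490e-01, 4.49915058e-02, 1.30357367e+00,
       6.92259197e-06, 1.43117024e+00]), 'qvel': array([ 0.00049786, -0.00012021,  0.00129331,  0.00057692,  0.00037749,
        0.00078437]), 'tau': array([-4.17289721e-04, -4.80626571e+01,  2.98533082e+01,  1.95662782e-02,
       -2.06429099e-04,  3.30066491e-06]), 'tcp_pos': array([0.14585025, 0.55568508, 0.23041904]), 'orientation': array([-2.38664541e-04,  1.28028075e-01,  9.91770146e-01, -8.56022606e-04]), 'wrist_force': array([-0.01089528, -0.05735829,  0.10937214]), 'ft_torque': array([0.03437298, 0.01666933, 0.01611104]), 'finger_gap': 0.085134291553838}
top {'fx': 438.1331945450184, 'fy': 438.1331945450184, 'cx': 279.8580852936915, 'cy': 206.48754311095493, 'k1': 0.024177072455738677, 'position': array([ 0.50888975, -0.01539758,  1.01722796]), 'orientation': array([-0.70564656, -0.01610238,  0.02865656,  0.70780114])}
side {'fx': 446.4734022978128, 'fy': 446.4734022978128, 'cx': 272.7578239751205, 'cy': 212.05743772376655, 'k1': -0.02442989202984824, 'position': array([ 0.52250549, -0.76929596,  0.78731398]), 'orientation': array([ 0.91156987,  0.41099519, -0.00977519, -0.00526968])}
```

View pics/top0.png

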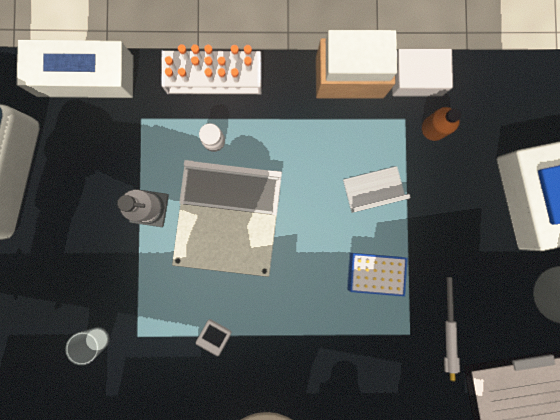

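View pics/side0.png

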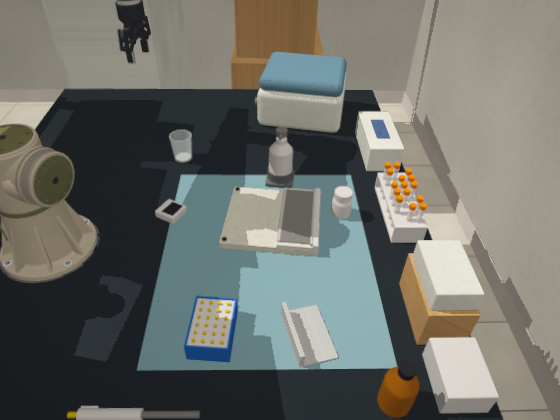

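The top view has +x up and +y left. It shows the board at about (228,218) with the flap at its top, the dam at (377,188) with its rib on the lower (−x) edge, the bottle cap at (125,203), the rack at (378,275) and the jar at (210,136). The side view agrees, with the dam's rib on its left.

```bash
cat > h.py <<'E'
import numpy as np,cv2
from scipy.spatial.transform import Rotation as R
from workcell import env
def q2R(q): return R.from_quat([q[1],q[2],q[3],q[0]])
def rays(n,uv):
    c=env.camera_params(n);uv=np.asarray(uv,float).reshape(-1,2)
    d=(uv-[c['cx'],c['cy']])/[c['fx'],c['fy']]; s=d.copy()
    for _ in range(20): s=d/(1+c['k1']*(s**2).sum(1,keepdims=True))
    v=np.c_[s[:,0],-s[:,1],-np.ones(len(s))]
    return c['position'],q2R(c['orientation']).apply(v)
def plane(n,uv,z):
    o,v=rays(n,uv);return o+v*((z-o[2])/v[:,2])[:,None]
def cloud(n,d):
    h,w=d.shape;u,v=np.meshgrid(np.arange(w),np.arange(h))
    o,r=rays(n,np.c_[u.ravel(),v.ravel()]);X=o+r*d.reshape(-1,1);X[d.ravel()==0]=np.nan
    return X.reshape(h,w,3)
def rect(P):
    (c,s,a)=cv2.minAreaRect(P[:,:2].astype(np.float32)*1000);return np.round(c,1),np.round(s,1),round(a,2)
E
python3 - <<'E'
from h import *
T=cloud("top",np.load("top0.npy"));S=cloud("side",np.load("side0.npy"))
def sel(X,u0,u1,v0,v1,z0,z1):
    P=X[v0:v1,u0:u1].reshape(-1,3);return P[(P[:,2]>z0)&(P[:,2]<z1)]
print('bench z',np.nanmedian(T[150:200,300:335,2]))
for nm,a in dict(ribtop=(335,420,160,220,.03,.05),leaf=(335,420,160,215,.002,.02),dam=(335,420,160,215,.002,.05),
  board=(165,290,150,280,.012,.026),flap=(165,290,150,280,.028,.0345),boardall=(165,290,150,285,.012,.05),rack=(340,415,248,300,.03,.06),jar=(190,230,115,160,.065,.09),
  cap=(110,165,180,230,.158,.18)).items():
    P=sel(T,*a);print(nm,len(P),rect(P),np.median(P,0).round(4))
for nm,a in dict(ribtop=(270,345,295,370,.03,.05),cap=(265,300,120,180,.155,.18)).items():
    P=sel(S,*a);print('S',nm,len(P),rect(P),P.mean(0).round(4))
# corner casting, board top
print(plane("top",[[184,163],[282,171],[270,275],[174,264]],.02).round(4))
E
python3 - <<'E'
import cv2,numpy as np
t=cv2.imread('pics/top0.png');s=cv2.imread('pics/side0.png')
a=cv2.resize(t[140:290,100:300],None,fx=3,fy=3,interpolation=2)   #600x450
b=cv2.resize(t[150:225,330:430],None,fx=2,fy=2,interpolation=2)
c=cv2.resize(s[120:195,240:340],None,fx=2,fy=2,interpolation=2)
e=cv2.resize(s[290:365,260:360],None,fx=2,fy=2,interpolation=2)
cv2.imwrite('pics/crop0.png',np.hstack([a,np.vstack([b,c,e])]))
E
```

```text
bench z 2.3024632687107527e-06
ribtop 271 (array([ 579.4, -261.3]), array([ 10.3, 131.8]), 13.38) [ 0.5785 -0.261   0.0371]
leaf 1682 (array([ 618.4, -260.8]), array([197.8, 126.8]), 89.83) [ 0.6203 -0.2513  0.0036]
dam 1956 (array([ 618.4, -260.8]), array([197.8, 126.8]), 89.83) [ 0.6134 -0.2531  0.0039]
board 6049 (array([564.7, 104.5]), array([257. , 272.8]), 82.99) [0.4966 0.0939 0.0198]
flap 2973 (array([615.4,  79.5]), array([219.7,  99.7]), 82.97) [0.6088 0.0792 0.0324]
boardall 10263 (array([564.7, 104.5]), array([257. , 272.8]), 82.99) [0.5461 0.0884 0.0216]
rack 2173 (array([ 419.9, -250. ]), array([122.6,  85. ]), 85.23) [ 0.4202 -0.2496  0.042 ]
jar 365 (array([726.6, 120.6]), array([45.4, 44.4]), 89.15) [0.7265 0.1206 0.0747]
cap 266 (array([573. , 258.3]), array([30.8, 48.1]), 12.9) [0.5686 0.2637 0.1671]
S ribtop 337 (array([ 579.9, -263.8]), array([ 11. , 131.7]), 13.91) [ 0.5802 -0.268   0.0362]
S cap 106 (array([572.1, 256.7]), array([28.8, 49.8]), 10.86) [0.5701 0.2573 0.1635]
[[ 0.6721  0.1853  0.02  ]
 [ 0.6536 -0.0384  0.02  ]
 [ 0.4172 -0.0104  0.02  ]
 [ 0.4431  0.2053  0.02  ]]
```

View pics/crop0.png

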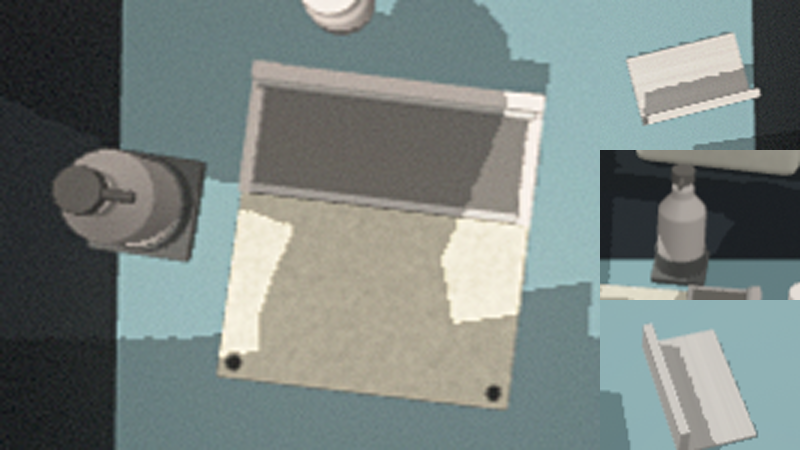

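```bash
cat >> h.py <<'E'
def goal(p,yaw,tilt=None):
    s=env.get_state();Rc=q2R(s['orientation'])
    Rt=R.from_matrix(np.c_[[np.sin(yaw),-np.cos(yaw),0],[np.cos(yaw),np.sin(yaw),0],[0,0,-1]])
    print('t',s['clock'],'tcp',s['tcp_pos'].round(4),'F',s['wrist_force'].round(1),'gap',round(s['finger_gap'],4))
    print('shift mm',(Rc.inv().apply(np.array(p)-s['tcp_pos'])*1000).round(1),'turn',np.degrees((Rc.inv()*Rt).as_rotvec()).round(2))
E
python3 - <<'E'
from h import *
C=plane("top",[[125.7,203]],.168);print('cap',C.round(4))
N=plane("top",[[173,265],[269,276]],.02);F=plane("top",[[182.7,204.3],[273.3,214]],.033)
for P in(N,F):
    d=P[0]-P[1];print(P.round(4),P.mean(0).round(4),np.linalg.norm(d).round(4),'yaw',np.degrees(np.arctan2(-d[0],d[1])).round(2))
T=cloud("top",np.load("top0.npy"));S=cloud("side",np.load("side0.npy"))
# flap points & board points projected to board axes
y=np.radians(-7);ex=np.array([np.cos(y),np.sin(y),0]);ey=np.array([-np.sin(y),np.cos(y),0])
for X,n,(u0,u1,v0,v1) in((T,'T',(165,290,150,285)),(S,'S',(215,330,180,260))):
    P=X[v0:v1,u0:u1].reshape(-1,3)
    for z0,z1 in((.015,.025),(.03,.0355),(.045,.06)):
        q=P[(P[:,2]>z0)&(P[:,2]<z1)];a=q@ex;b=q@ey
        print(n,z0,len(q),np.percentile(a,[.5,2,98,99.5]).round(4),np.percentile(b,[.5,2,98,99.5]).round(4),np.median(q[:,2]).round(4))
goal([C[0,0],C[0,1],.19],1.314)
E
```

```text
cap [[0.5702 0.2663 0.168 ]]
[[ 0.4409  0.2075  0.02  ]
 [ 0.415  -0.0082  0.02  ]] [0.428  0.0997 0.02  ] 0.2172 yaw -6.84
[[ 0.5767  0.1847  0.033 ]
 [ 0.5544 -0.0182  0.033 ]] [0.5655 0.0833 0.033 ] 0.2041 yaw -6.28
T 0.015 5968 [0.4125 0.4147 0.5493 0.5514] [0.0451 0.0483 0.259  0.2622] 0.0198
T 0.03 3121 [0.5518 0.5531 0.6464 0.6486] [0.0476 0.0552 0.2535 0.2596] 0.0329Traceback (most recent call last):
  File "<stdin>", line 13, in <module>
    return _quantile_unchecked(
        a, q, axis, out, overwrite_input, method, keepdims, weights)
    return _ureduce(a,
                    func=_quantile_ureduce_func,
    ...<5 lines>...
                    overwrite_input=overwrite_input,
                    method=method)
    r = func(a, **kwargs)
    result = _quantile(arr,
                       quantiles=q,
    ...<2 lines>...
                       out=out,
                       weights=wgt)
    slices_having_nans = np.isnan(arr[-1, ...])
                                  ~~~^^^^^^^^^
IndexError: index -1 is out of bounds for axis 0 with size 0
```

```bash
python3 - <<'E'
from h import *
goal([.5705,.2662,.19],1.314)
E
```

```text
Traceback (most recent call last):
  File "h.py", line 21, in goal
    Rt=R.from_matrix(np.c_[[np.sin(yaw),-np.cos(yaw),0],[np.cos(yaw),np.sin(yaw),0],[0,0,-1]])
  File "scipy/spatial/transform/_rotation.pyx", line 1143, in scipy.spatial.transform._rotation.Rotation.from_matrix
ValueError: Non-positive determinant (left-handed or null coordinate frame) in rotation matrix 0: [[ 0.96720862  0.25398324  0.        ]
 [-0.25398324  0.96720862  0.        ]
 [ 0.          0.         -1.        ]].
```

```bash
sed -i 's/\[np.sin(yaw),-np.cos(yaw),0\]/[-np.sin(yaw),np.cos(yaw),0]/' h.py; python3 - <<'E'
from h import *
goal([.5705,.2662,.19],1.314)
E
```

```text
t 0.1 tcp [0.1459 0.5557 0.2305] F [-0.9  0.2 -0.1] gap 0.0851
shift mm [-484.2 -172.1   40.7] turn [-0.09 -0.01 -0.  ]
```

```bash
python3 -m creep '[[-40,-14,0,0,0,0],[-85,-30,0,0,0,0],[-130,-46,0,0,0,0],[-175,-62,0,0,0,0],[-220,-78,0,0,0,0],[-265,-94,0,0,0,0],[-310,-110,0,0,0,0],[-350,-124,0,0,0,0]]' 0 40 ; echo
```

```text
clock: 0.9
tcp_pos: [0.4781, 0.3298, 0.231]
orientation: [-0.0, 0.128, 0.992, -0.0]
wrist_force: [1.1, 0.7, 0.2]
finger_gap: -0.0004
```

I typed those rows in mm instead of m. The 50 mm per row cap held it on the intended line, so no harm was done. I'll use metres from here on.

```bash
python3 - <<'E'
from h import *
goal([.5705,.2662,.19],1.314)
E
```

```text
t 0.9 tcp [0.4781 0.3298 0.231 ] F [1.1 0.7 0.2] gap -0.0004
shift mm [-105.5  -38.1   40.9] turn [-0.01 -0.03 -0.01]
```

```bash
python3 -m creep '[[-0.04,-0.014,0,0,0,0],[-0.08,-0.028,0,0,0,0],[-0.1055,-0.038,0.01,0,0,0],[-0.1055,-0.038,0.03,0,0,0],[-0.1055,-0.038,0.04,0,0,0],[-0.1055,-0.038,0.05,0,0,0],[-0.1055,-0.038,0.055,0,0,0],[-0.1055,-0.038,0.055,0,0,0]]'; python3 - <<'E'
from h import *
goal([.5705,.2662,.160],1.314)
for n in("side",):
    p,d=env.read_camera(n);t,_=env.read_camera("top")
    cv2.imwrite("pics/cap1.png",np.hstack([cv2.resize(p[80:200,220:350],None,fx=3,fy=3),cv2.resize(t[150:270,80:210],None,fx=3,fy=3)]))
E
```

```text
clock: 1.7
tcp_pos: [0.5684, 0.2684, 0.1758]
orientation: [-0.001, 0.127, 0.992, -0.0]
wrist_force: [0.2, 0.7, -0.2]
finger_gap: 0.0001
t 1.7 tcp [0.5684 0.2684 0.1758] F [ 0.2  0.7 -0.2] gap 0.0001
shift mm [-2.6 -1.6 15.8] turn [-0.03 -0.06  0.07]
```

View pics/cap1.png

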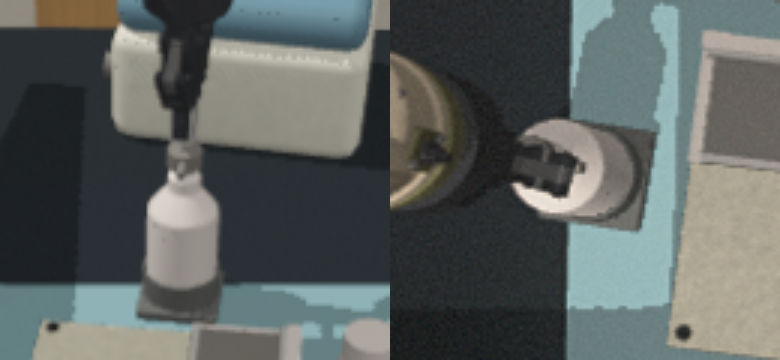

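The closed fingers sit right above the cap, seen at (182,140) in the side crop and (545,165) in the top crop. I'll press now.

```bash
python3 -m creep '[[-0.002,-0.001,0.004,0,0,0],[-0.002,-0.001,0.008,0,0,0],[-0.002,-0.001,0.011,0,0,0],[-0.002,-0.001,0.013,0,0,0],[-0.002,-0.001,0.015,0,0,0],[-0.002,-0.001,0.016,0,0,0],[-0.002,-0.001,0.0165,0,0,0],[-0.002,-0.001,0.0165,0,0,0]]'
```

```text
clock: 2.6
tcp_pos: [0.5714, 0.2665, 0.1602]
orientation: [0.001, 0.128, 0.992, 0.0]
wrist_force: [0.6, 0.5, 5.0]
finger_gap: 0.0001
```

```bash
python3 -m creep '[[0,0,0.001,0,0,0],[0,0,0.001,0,0,0],[0,0,-0.01,0,0,0],[0,0,-0.03,0,0,0],[0,0,-0.045,0,0,0],[0,0,-0.06,0,0,0],[0,0,-0.06,0,0,0],[0,0,-0.06,0,0,0]]' && python3 - <<'E'
from h import *
p,d=env.read_camera("top");X=cloud("top",d);P=X[180:230,95:165].reshape(-1,3)
y=np.radians(13.7);goal([.5795,-.2625,.15],y)
p,d=env.read_camera("side");X=cloud("side",d);P=X[120:180,265:300].reshape(-1,3);P=P[(P[:,2]>.14)&(P[:,2]<.18)];print('cap top z pct',np.percentile(P[:,2],[90,99]))
X0=cloud("side",np.load("side0.npy"));P=X0[120:180,265:300].reshape(-1,3);P=P[(P[:,2]>.14)&(P[:,2]<.18)];print('before',np.percentile(P[:,2],[90,99]))
E
```

```text
clock: 3.4
tcp_pos: [0.5707, 0.2663, 0.2193]
orientation: [-0.0, 0.128, 0.992, -0.0]
wrist_force: [0.7, 0.8, -0.4]
finger_gap: 0.0
t 3.45 tcp [0.5704 0.2662 0.2187] F [ 0.  -1.2  0.4] gap -0.0001
shift mm [-143.2 -508.9   69. ] turn [-1.000e-01 -5.000e-02  6.158e+01]
cap top z pct [0.16678817 0.16804669]
before [0.16680156 0.16831022]
```

```bash
python3 -m creep '[[-0.01,-0.035,0,0,0,7],[-0.022,-0.078,0,0,0,15],[-0.034,-0.121,0,0,0,23],[-0.046,-0.164,0,0,0,31],[-0.058,-0.207,0,0,0,39],[-0.07,-0.25,0,0,0,47],[-0.082,-0.293,0,0,0,55],[-0.094,-0.334,0,0,0,61.6]]' 0.06 && python3 - <<'E'
from h import *
goal([.5795,-.2625,.10],np.radians(13.7))
E
```

```text
clock: 4.3
tcp_pos: [0.5761, -0.0823, 0.2187]
orientation: [-0.001, 0.62, 0.785, -0.0]
wrist_force: [0.7, 0.5, 0.1]
finger_gap: 0.06
t 4.3 tcp [ 0.5761 -0.0823  0.2187] F [0.7 0.5 0.1] gap 0.06
shift mm [-176.2  -38.2  118.6] turn [-0.09 -0.06 -0.33]
```

```bash
python3 -m creep '[[-0.035,-0.008,0,0,0,0],[-0.075,-0.016,0.01,0,0,0],[-0.115,-0.025,0.03,0,0,0],[-0.15,-0.033,0.06,0,0,0],[-0.17,-0.037,0.09,0,0,-0.2],[-0.176,-0.038,0.11,0,0,-0.2],[-0.176,-0.038,0.118,0,0,-0.2],[-0.176,-0.038,0.118,0,0,-0.2]]' && python3 - <<'E'
from h import *
goal([.5795,-.2625,.010],np.radians(13.7))
s,_=env.read_camera("side");t,_=env.read_camera("top")
cv2.imwrite("pics/dam1.png",np.hstack([cv2.resize(s[230:370,240:370],None,fx=3,fy=3),cv2.resize(t[130:270,310:440],None,fx=3,fy=3)]))
E
```

```text
clock: 5.1
tcp_pos: [0.5803, -0.2595, 0.0996]
orientation: [-0.002, 0.617, 0.787, -0.0]
wrist_force: [-0.9, 0.3, 0.3]
finger_gap: 0.0602
t 5.1 tcp [ 0.5803 -0.2595  0.0996] F [-0.9  0.3  0.3] gap 0.0602
shift mm [-3.  -1.2 89.6] turn [-0.17 -0.2   0.17]
```

View pics/dam1.png

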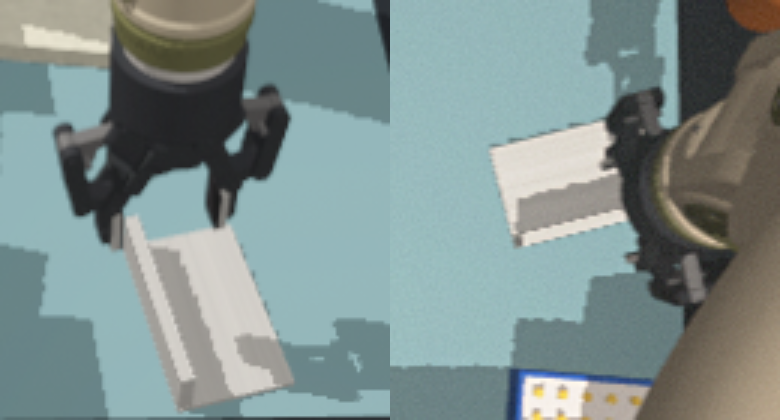

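The fingers straddle the rib (fingertips at (118,235) and (222,215) in the side crop), and the arm is clear of the rack. Next I descend and grip.

```bash
python3 -m creep '[[-0.001,-0.001,0.02,0,0,0],[-0.001,-0.001,0.045,0,0,0],[-0.001,-0.001,0.065,0,0,0],[-0.001,-0.001,0.078,0,0,0],[-0.001,-0.001,0.084,0,0,0],[-0.001,-0.001,0.0875,0,0,0],[-0.001,-0.001,0.0875,0,0,0],[-0.001,-0.001,0.0875,0,0,0]]' && python3 -m creep '[[0,0,0,0,0,0],[0,0,0,0,0,0],[0,0,0,0,0,0],[0,0,0,0,0,0],[0,0,0,0,0,0],[0,0,0,0,0,0],[0,0,0,0,0,0],[0,0,0,0,0,0]]' 0 50
```

```text
clock: 6.0
tcp_pos: [0.5818, -0.2621, 0.0153]
orientation: [0.001, 0.616, 0.787, 0.0]
wrist_force: [0.1, 1.4, 0.8]
finger_gap: 0.0598
clock: 6.8
tcp_pos: [0.5813, -0.2619, 0.0147]
orientation: [0.0, 0.616, 0.787, 0.0]
wrist_force: [-2.1, 0.4, 4.2]
finger_gap: 0.0094
```

```bash
python3 -m creep '[[0,0,0,0,0,0],[0,0,0,0,0,0],[0,0,0.001,0,0,0],[0,0,0.002,0,0,0],[0,0,0.003,0,0,0],[0,0,0.004,0,0,0],[0,0,0.004,0,0,0],[0,0,0.004,0,0,0]]' 0.03 && python3 -m creep '[[0,0,0,0,0,0],[0,0,0,0,0,0],[0,0,0,0,0,0],[0,0,0,0,0,0],[0,0,0,0,0,0],[0,0,0,0,0,0],[0,0,0,0,0,0],[0,0,0,0,0,0]]' 0 60
```

```text
clock: 7.6
tcp_pos: [0.5811, -0.2618, 0.0102]
orientation: [-0.0, 0.616, 0.787, 0.0]
wrist_force: [-0.8, -0.1, 0.2]
finger_gap: 0.0298
clock: 8.4
tcp_pos: [0.5813, -0.2618, 0.0105]
orientation: [0.0, 0.616, 0.787, 0.0]
wrist_force: [0.5, 0.4, 3.2]
finger_gap: 0.0089
```

```bash
python3 -m creep '[[0,0,-0.003,0,0,0],[0,0,-0.01,0,0,0],[0,0,-0.02,0,0,0],[0,0,-0.035,0,0,0],[0,0,-0.055,0,0,0],[0,0,-0.075,0,0,0],[0,0,-0.085,0,0,0],[0,0,-0.085,0,0,0]]' && python3 - <<'E'
from h import *
goal([.4572,.0970,.095],np.radians(-7))
s,d=env.read_camera("side");X=cloud("side",d);t,dt=env.read_camera("top")
cv2.imwrite("pics/dam2.png",np.hstack([cv2.resize(s[210:350,240:370],None,fx=3,fy=3),cv2.resize(t[130:270,310:440],None,fx=3,fy=3)]))
E
```

```text
clock: 9.2
tcp_pos: [0.5823, -0.2625, 0.0976]
orientation: [0.002, 0.616, 0.787, 0.0]
wrist_force: [0.1, -0.1, -1.7]
finger_gap: 0.0089
t 9.2 tcp [ 0.5823 -0.2625  0.0976] F [ 0.1 -0.1 -1.7] gap 0.0089
shift mm [379.  -35.2   1.4] turn [ 0.19  0.13 20.89]
```

View pics/dam2.png

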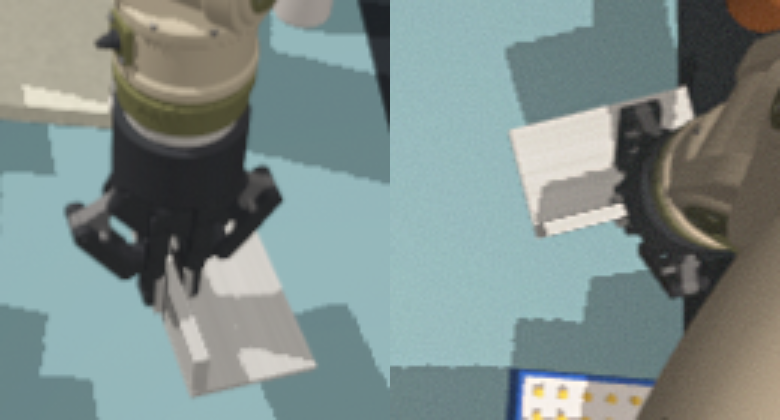

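The dam is held in the pads and lifted with its leaf roughly level: rib at (185,300) and leaf corner at (315,365) in the side crop. Now I carry it to the board's near end.

```bash
python3 -m creep '[[0.015,-0.001,0,0,0,1],[0.045,-0.004,0,0,0,3],[0.08,-0.007,0,0,0,5],[0.12,-0.011,0,0,0,7],[0.16,-0.015,0,0,0,9],[0.2,-0.019,0,0,0,11.5],[0.235,-0.022,0,0,0,14],[0.265,-0.025,0,0,0,16]]' && python3 -m creep '[[0.03,0.006,0,0,0,1.5],[0.06,0.014,0,0,0,3],[0.085,0.02,0,0,0,4],[0.1,0.0225,0,0,0,4.6],[0.107,0.0225,0,0,0,4.9],[0.107,0.0225,0,0,0,4.9],[0.107,0.0225,0,0,0,4.9],[0.107,0.0225,0,0,0,4.9]]' && python3 - <<'E'
from h import *
goal([.4572,.0970,.04],np.radians(-7))
for n in("top","side"):
    p,d=env.read_camera(n);np.save(n+"2.npy",d);cv2.imwrite(f"pics/{n}2.png",p)
t=cv2.imread("pics/top2.png");s=cv2.imread("pics/side2.png")
cv2.imwrite("pics/b2.png",np.hstack([cv2.resize(s[140:280,190:320],None,fx=3,fy=3),cv2.resize(t[150:290,160:290],None,fx=3,fy=3)]))
E
```

```text
clock: 10.1
tcp_pos: [0.4912, -0.0086, 0.094]
orientation: [-0.001, 0.72, 0.694, -0.001]
wrist_force: [0.5, 0.2, -1.6]
finger_gap: 0.009
clock: 10.9
tcp_pos: [0.5193, 0.0948, 0.095]
orientation: [-0.0, 0.749, 0.662, -0.0]
wrist_force: [0.8, 0.2, -1.9]
finger_gap: 0.0089
t 10.9 tcp [0.5193 0.0948 0.095 ] F [ 0.8  0.2 -1.9] gap 0.0089
shift mm [ -5.4 -61.9  55.1] turn [-0.03  0.01 -0.07]
```

View pics/b2.png

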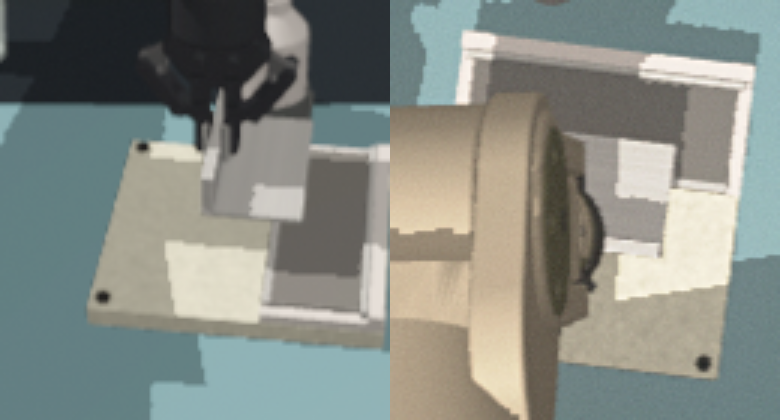

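I guessed the y shift sign wrongly in the second carry call, so the dam hovers about 62 mm too far ahead. It is 6 cm above the flap, so nothing was touched. I'll back off and measure the dam in the hand.

```bash
python3 -m creep '[[0,-0.01,0,0,0,0],[-0.002,-0.03,0,0,0,0],[-0.004,-0.05,0,0,0,0],[-0.0055,-0.062,0,0,0,0],[-0.0055,-0.062,0,0,0,0],[-0.0055,-0.062,0.01,0,0,0],[-0.0055,-0.062,0.025,0,0,0],[-0.0055,-0.062,0.035,0,0,0]]' && python3 - <<'E'
from h import *
goal([.4572,.0970,.04],np.radians(-7))
y=np.radians(-7);M=np.array([[np.cos(y),np.sin(y),0],[-np.sin(y),np.cos(y),0],[0,0,1]])
tz=env.get_state()['tcp_pos'][2];print('exp leaf top',tz-.0105+.004)
for n in("side","top"):
    p,d=env.read_camera(n);np.save(n+"3.npy",d);cv2.imwrite(f"pics/{n}3.png",p)
    Q=cloud(n,d).reshape(-1,3)@M.T-[.532,.152,0]   # board frame xy
    lf=Q[(abs(Q[:,2]-(tz-.0065))<.006)&(Q[:,0]>-.085)&(Q[:,0]<-.005)&(abs(Q[:,1])<.075)]
    A=np.c_[lf[:,:2],np.ones(len(lf))];c=np.linalg.lstsq(A,lf[:,2],rcond=None)[0]
    r=abs(A@c-lf[:,2]);k=r<.002;c=np.linalg.lstsq(A[k],lf[k,2],rcond=None)[0];lf=lf[k]
    print(n,len(lf),'slopes',c[:2].round(3),'z0',(c@[-.05,0,1]).round(4),'x',np.percentile(lf[:,0],[1,99]).round(4),'y',np.percentile(lf[:,1],[1,99]).round(4),rect(lf))
t=cv2.imread("pics/top3.png");s=cv2.imread("pics/side3.png")
cv2.imwrite("pics/b3.png",np.hstack([cv2.resize(s[140:280,190:320],None,fx=3,fy=3),cv2.resize(t[150:290,160:290],None,fx=3,fy=3)]))
E
```

```text
clock: 11.8
tcp_pos: [0.4581, 0.0976, 0.0592]
orientation: [0.0, 0.749, 0.662, 0.0]
wrist_force: [0.1, 0.2, -1.1]
finger_gap: 0.0092
t 11.8 tcp [0.4581 0.0976 0.0592] F [ 0.1  0.2 -1.1] gap 0.0092
shift mm [-0.7 -0.9 19.2] turn [ 0.02 -0.01 -0.03]
exp leaf top 0.052681647658633785
side 763 slopes [-0.001 -0.001] z0 0.0506 x [-0.0833 -0.0145] y [-0.066   0.0631] (array([-49.2,  -1.3]), array([135.2,  71.1]), 89.86)
top 879 slopes [-0.002 -0.003] z0 0.0508 x [-0.0833 -0.0157] y [-0.0624  0.0647] (array([-49.8,   1.6]), array([129.5,  69.4]), 89.68)
```

View pics/b3.png

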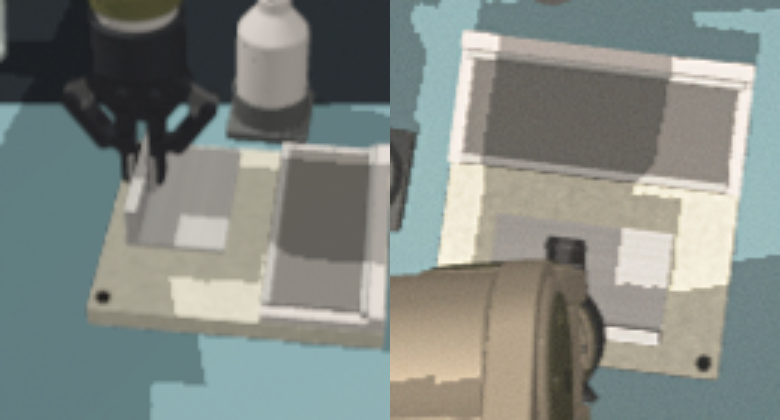

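Both views agree. The leaf is square (within 0.3°), flat and within 2 mm of the centre line, with its edge at board x ≈ −15 mm. Next I lower it.

```bash
python3 -m creep '[[0,0,0.004,0,0,0],[0,0,0.009,0,0,0],[0,0,0.014,0,0,0],[0,0,0.018,0,0,0],[0,0,0.02,0,0,0],[0,0,0.022,0,0,0],[0,0,0.022,0,0,0],[0,0,0.022,0,0,0]]' && cat > m.py <<'E'
from h import *
import sys
y=np.radians(-7);M=np.array([[np.cos(y),np.sin(y),0],[-np.sin(y),np.cos(y),0],[0,0,1]])
s=env.get_state();tz=s['tcp_pos'][2];tb=M@s['tcp_pos']-[.532,.152,0];print('tcp board',tb.round(4),'F',s['wrist_force'].round(1),s['ft_torque'].round(2))
for n in("side","top"):
    p,d=env.read_camera(n);cv2.imwrite(f"pics/{n}{sys.argv[1]}.png",p)
    Q=cloud(n,d).reshape(-1,3)@M.T-[.532,.152,0]
    lf=Q[(abs(Q[:,2]-(tz-.0085))<.005)&(Q[:,0]>tb[0]+.015)&(Q[:,0]<min(tb[0]+.07,.016))&(abs(Q[:,1])<.05)]
    fl=Q[(abs(Q[:,2]-.033)<.012)&(Q[:,0]>.03)&(Q[:,0]<.08)&(abs(Q[:,1])<.08)]
    fit=lambda P:np.linalg.lstsq(np.c_[P[:,:2],np.ones(len(P))],P[:,2],rcond=None)[0]
    print(n,len(lf),'leaf slopes',fit(lf)[:2].round(3),'top z',np.median(lf[:,2]).round(4),'flap',len(fl),fit(fl)[:2].round(3),np.median(fl[:,2]).round(4))
E
python3 m.py 4
```

```text
clock: 12.7
tcp_pos: [0.4575, 0.0977, 0.0384]
orientation: [0.0, 0.749, 0.663, 0.0]
wrist_force: [0.4, -0.7, -1.1]
finger_gap: 0.0089
tcp board [-0.0898  0.0007  0.0384] F [ 0.4 -0.7 -1.1] [-0.01 -0.02 -0.03]
side 547 leaf slopes [ 0.003 -0.002] top z 0.0299 flap 817 [0.005 0.001] 0.0308
top 636 leaf slopes [ 0.004 -0.004] top z 0.0317 flap 1574 [-0.004 -0.002] 0.0326
```

```bash
python3 -m creep '[[0,0,0.002,0,0,0],[0,0,0.004,0,0,0],[0,0,0.0055,0,0,0],[0,0,0.0055,0,0,0],[0,0.005,0.0055,0,0,0],[0,0.012,0.0055,0,0,0],[0,0.02,0.0055,0,0,0],[0,0.02,0.0055,0,0,0]]' && python3 m.py 5
```

```text
clock: 13.6
tcp_pos: [0.4795, 0.0951, 0.0331]
orientation: [0.001, 0.749, 0.662, 0.001]
wrist_force: [-0.8, 0.2, -1.4]
finger_gap: 0.0092
tcp board [-0.0677  0.0008  0.0331] F [-0.8  0.2 -1.4] [-0.06  0.01  0.06]
side 545 leaf slopes [ 0.001 -0.003] top z 0.0245 flap 815 [ 0.001 -0.001] 0.0308
top 543 leaf slopes [0.002 0.001] top z 0.026 flap 1568 [-0.     0.001] 0.0328
```

The underside hovers about 2.5 mm above the board and the leaf top is about 2.5 mm below the flap's lower face. I'll slide it in.

```bash
python3 -m creep '[[0,0.005,0,0,0,0],[0,0.011,0,0,0,0],[0,0.017,0,0,0,0],[0,0.023,0,0,0,0],[0,0.029,0,0,0,0],[0,0.035,0,0,0,0],[0,0.0385,0,0,0,0],[0,0.0385,0,0,0,0]]' && python3 m.py 6
```

```text
clock: 14.5
tcp_pos: [0.5162, 0.0905, 0.0328]
orientation: [0.0, 0.749, 0.662, 0.0]
wrist_force: [-0.6, 0.4, -1.1]
finger_gap: 0.0088
tcp board [-0.0307  0.0007  0.0328] F [-0.6  0.4 -1.1] [-0.05  0.06 -0.01]
side 310 leaf slopes [-0.007 -0.   ] top z 0.0243 flap 818 [-0.002  0.002] 0.0309
top 226 leaf slopes [ 0.012 -0.001] top z 0.026 flap 1229 [ 0.    -0.001] 0.0327
```

```bash
python3 -m creep '[[0,0,0.0005,0,0,0],[0,0,0.001,0,0,0],[0,0,0.0015,0,0,0],[0,0,0.002,0,0,0],[0,0,0.0025,0,0,0],[0,0,0.003,0,0,0],[0,0,0.003,0,0,0],[0,0,0.003,0,0,0]]'
```

```text
clock: 15.4
tcp_pos: [0.5154, 0.0906, 0.0305]
orientation: [0.0, 0.749, 0.663, 0.0]
wrist_force: [-2.3, 0.3, 4.9]
finger_gap: 0.0092
```

```bash
python3 -m creep '[[0,0,0.0003,0,0,0],[0,0,0.0005,0,0,0],[0,0,0.0006,0,0,0],[0,0,0.0006,0,0,0],[0,0,0.0006,0,0,0],[0,0,0.0006,0,0,0],[0,0,0.0006,0,0,0],[0,0,0.0006,0,0,0]]' && python3 m.py 7 && python3 - <<'E'
import cv2,numpy as np
t=cv2.imread("pics/top7.png");s=cv2.imread("pics/side7.png")
cv2.imwrite("pics/b7.png",np.hstack([cv2.resize(s[140:280,190:320],None,fx=3,fy=3),cv2.resize(t[150:290,160:290],None,fx=3,fy=3)]))
E
```

```text
clock: 16.2
tcp_pos: [0.5154, 0.0906, 0.0304]
orientation: [0.0, 0.749, 0.663, 0.0]
wrist_force: [-3.6, -0.7, 10.3]
finger_gap: 0.0091
tcp board [-0.0315  0.0007  0.0304] F [-3.6 -0.7 10.3] [-0.07  0.88  0.02]
side 324 leaf slopes [-0.009  0.003] top z 0.0219 flap 818 [-0.001 -0.001] 0.0309
top 232 leaf slopes [-0.003  0.01 ] top z 0.0239 flap 1249 [-0.002  0.003] 0.0328
```

View pics/b7.png

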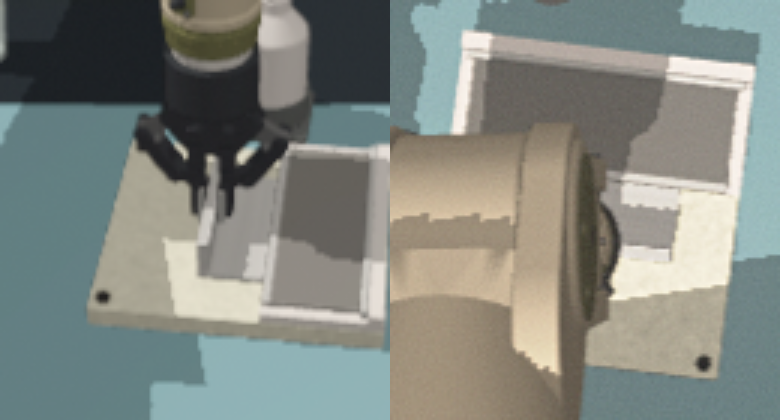

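The leaf runs under the flap edge, seen at (265,265) in the side crop and (650,190) in the top crop. The flap height is unchanged, the leaf is flat and the wrist force is about 10 N. I'm handing in.

```bash
python3 - <<'E'
from h import *
s=env.get_state();print(s['clock'],s['wrist_force'].round(1),s['tcp_pos'].round(4),s['finger_gap']);print(env.hand_in())
E
```

```text
16.3 [-3.6 -0.2 10.2] [0.5155 0.0906 0.0304] 0.009357684168493446
the job is handed in; nothing more can be done
None
```

I pressed the cap down once, tucked the dam under the flap and handed in at 16.3 s, still gripping it and pressing. `hand_in()` gives no verdict, so these are my own last checks:

- **Cap:** I pressed it about 8 mm (5 N), and it came back up to 168 mm. I last measured it just after the press.
- **Dam position:** the leaf edge is at board x ≈ 43–44 mm, about 23 mm under the flap and within 2 mm of the centre line. This comes from the arm's pose, because the edge is hidden under the flap. Before tucking, the leaf measured square within 0.5°.
- **Flatness and force:** on the board, the leaf slopes fitted at 0.01 or less. The wrist reads 10.2 N downward, or about 12 N on the board with the dam's weight.
- **Flap:** its height and slope did not change from before the tuck.
- **Tip rack and jar:** no move went near them and I saw no contact, but I did not re-measure them at the end.

Two moves went wrong, both harmless:
- **First move:** I typed it in mm instead of m. The speed cap kept it on the intended line.
- **Carry to the board:** it went 62 mm too far ahead, well above the flap, and I backed it off.

The side camera read heights 1–2 mm lower than the top camera throughout; I allowed for that.

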